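# Move the pickle pot to the cooling ring

## Robot

A 6-joint arm with a two-finger parallel gripper is mounted at the origin on the work surface. World frame = base frame: x ahead of the robot, y to its left, z up, the work surface at z = 0. Lengths are in m, angles in rad, forces in N, time in s.
With the tool pointing down it reaches from about 0.4 to 0.925 m from the base axis. Payload 12.5 kg.
Tool frame: the origin (TCP) lies at the very end of the fingers, on their centre line; the grasp point (between the pads) lies 19 mm behind it; z points along the fingers, y is the line along which they close (so a half turn about z gives the same grasp; the last joint's range is limited). The gripper opens to 95 mm and grips with 3 to 60 N. Pads are 20 mm wide; open, the fingers measure 119 mm over their backs; the gripper's body (75 mm by 180 mm) begins 59 mm behind the grasp point.
Start: joints at [1.122, 0.491, 1.559, -0, 1.092, -0.106], TCP at [0.21, 0.589, 0.215] pointing down, gripper open.
Joint ranges: [-3.1, 3.1], [-0.84, 2.19], [0.05, 2.79], [-1.13, 4.28], [0.06, 2.93], [-2.69, 2.69]. Speed limits (rad/s): [2.22, 2.22, 2.79, 3.14, 3.14, 3.14].

## Interface

Orientations are given as a unit quaternion [x, y, z, w].
In Python, from station import bot gives the robot as it stands. Calls block until the motion is done:
- bot.move_pose(position, orientation): joint-space move of the TCP to a pose.
- bot.servo_line(position, frame=None, rate=0.15, threshold=None): straight line of the TCP; frame=None keeps the orientation; rate is the mean speed in m/s. With threshold (N) it stops when the force on the tool has changed by that much, and returns True; else False.
- bot.goto_joints(angles): joint-space move.
- bot.open() and bot.grasp(grasp_force=None): open the fingers fully, or close them until they stop; grasp_force is the grip in N (None keeps the last).
- bot.sleep(seconds).
- bot.ik(position, orientation): joint angles nearest the present ones, or None.
- bot.get_obs(): the state.
- bot.get_image(name): name is "side" or "top"; returns a dict with "frame" (480x640x3 uint8, red, green, blue), "fx", "fy", "cx", "cy" (pixels), "dist" ([k1, k2, p1, p2, k3] as OpenCV has them; the pictures are not rectified), "extrinsics" (4x4, takes a point from camera to world coordinates). Camera axes: x right, y down, z forward; pixel columns grow to the right and rows downward; lengths in m; the calibration is good to about 2 mm. A picture is of the moment at which its call begins. There is no depth.
A pose or a line that the arm cannot do raises bot.Unreachable and nothing moves.
- bot.job_done(): hands the job in; it is judged then, once.
The state is a dict: "time": time; "qpos": joint angles; "qvel": joint speeds; "tau": joint torques, N m; "tcp_pos": TCP position; "tool_rot": TCP orientation; "contact_force": force on the tool from outside, world axes, zero at the start; "moment": the same for the moment, N m; "opening": finger opening in m; "grasp_force": force on a finger pad.
Only numpy, scipy, OpenCV 4.12 (cv2) and the standard library are available. Lean on these libraries where they do the work, as an engineer would, in place of code of your own. Each camera call takes 0.05 s, during which the arm holds its last target. There are 200 camera calls.

## Task

The pickle pot has to go from the orange ring onto the blue cooling ring of the warming plate, where the wax kettle now stands. First slide the kettle across to the empty white ring, then slide the pot onto the blue ring, each ending upright with its base wholly inside the ring. Slide them along the glass without lifting or tipping them or letting them bump one another, and leave the bowl, jar, brick and brush around them where they are.

Things in the scene. Friction and masses are not known exactly. Their poses are not given: they have to be found in the camera images.
- plate: Black glass-topped warming plate in an aluminium frame, fixed on the bench: 360 mm (x) by 420 mm (y), 45 mm high, smooth flat top. Origin: centre of its underside, on the bench; z up. It stands somewhere different, and turned a little, each time.
- pot: Copper pickle pot (mm): base 100 diameter, wall 104; steel lid 110, fixed to the pot, top at 67 high. Two brass ears at 47 high along its own +x and -x, reaching 71 from the axis. Black knob at the lid's centre, 28 diameter, from 78 to 102 above the base, on a thin neck. About 0.7 kg. Origin: centre of the underside; z up.
- kettle: Small steel wax kettle (mm): base 104 diameter, body 112 at its widest, closed top at 57 high with a button to 63. Spout along its own +x, reaching 87 from the axis. Fixed red handle across the top: straight bar 92 long (x), 15 wide (y), from 83 to 101 above the base, on posts at x = +37 and -37, open below. About 0.5 kg. Origin: centre of the underside; z up.
- mark_orange: Orange ring painted on the plate's glass (flat, no height): inner diameter 140 mm, outer 152 mm; the pot starts here. Which corner of the three-ring triangle (sides about 190 mm) it takes changes. Origin: ring centre, on the glass surface; z up.
- mark_blue: Blue ring painted on the plate's glass (flat, no height): inner diameter 140 mm, outer 152 mm; the kettle starts here. Which corner of the three-ring triangle (sides about 190 mm) it takes changes. Origin: ring centre, on the glass surface; z up.
- mark_white: White ring painted on the plate's glass (flat, no height): inner diameter 140 mm, outer 152 mm; empty at the start. Which corner of the three-ring triangle (sides about 190 mm) it takes changes. Origin: ring centre, on the glass surface; z up.
- flux_dish: Small white ceramic bowl, 52 wide, 22 high, on a far corner of the warming plate (sizes in mm). Bystander: leave alone. Origin: centre of its underside.
- flux_jar: Small amber glass jar with a green cap, 42 wide, 50 high, on the other far corner of the plate (sizes in mm). Bystander: leave alone. Origin: centre of its underside.
- firebrick: Pale soldering brick 150 x 100 x 30, on the bench beside the plate's left edge (sizes in mm). Bystander: leave alone. Origin: centre of its underside.
- brush: Brush 170 long lying on the bench beside the plate's right edge (sizes in mm). Bystander: leave alone. Origin: about the middle of its length.
Mind the look-alikes: they are no part of the job. Leave any green or turquoise look-alike of the pot alone.

How it is judged:
By the outcome, as a careful person would: the job done as asked, in the order asked, and still so for the second after the job is handed in, with the robot touching nothing.
It also fails if it takes over 56 s, if anything falls off the work surface, if the arm or the gripper's body presses on something with over 40 N, if the wrist force passes 120 N, or if a joint passes its speed limit or range.

## Working session

There is one attempt and no reset: what is moved stays moved. The work goes in short steps, each a Python script; the robot and the scene stay as the last script left them, time stands still between calls to the robot, and variables do not carry over. Pictures are saved under pics/ and viewed, at most 10 in all, crops included, and the job is handed in when it is done.

```bash
mkdir -p pics
python3 - <<'E'
from station import bot
import cv2,numpy as np,pickle
for n in("top","side"):
    d=bot.get_image(n); pickle.dump(d,open(f"{n}.pkl","wb"))
    cv2.imwrite(f"pics/{n}0.png",d["frame"][:,:,::-1]); print(n,d["fx"],d["cx"],d["cy"],d["dist"],np.round(d["extrinsics"],3).tolist())
o=bot.get_obs();print(o["time"],o["tcp_pos"],o["tool_rot"])
E
```

```text
top 600.4892024638552 318.8448983475238 233.36091723487294 [-0.11734079  0.          0.          0.          0.        ] [[-0.029, -0.992, 0.122, 0.409], [-0.999, 0.027, -0.018, 0.051], [0.015, -0.122, -0.992, 1.21], [0.0, 0.0, 0.0, 1.0]]
side 519.4031678167321 310.95108405800653 238.00308227463242 [-0.00651757  0.          0.          0.          0.        ] [[0.937, -0.203, 0.283, 0.171], [-0.349, -0.542, 0.765, -0.954], [-0.002, -0.815, -0.579, 0.837], [0.0, 0.0, 0.0, 1.0]]
0.1 [0.20995365 0.58843418 0.21413863] [ 1.70573414e-01  9.85344846e-01 -4.73876711e-04 -1.45367983e-04]
```

View pics/top0.png

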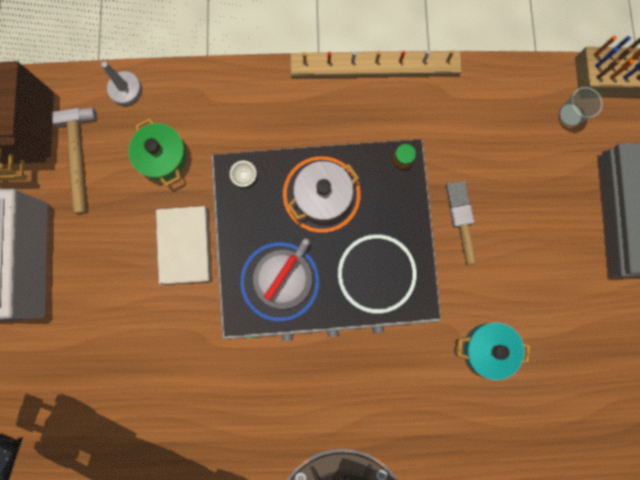

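View pics/side0.png

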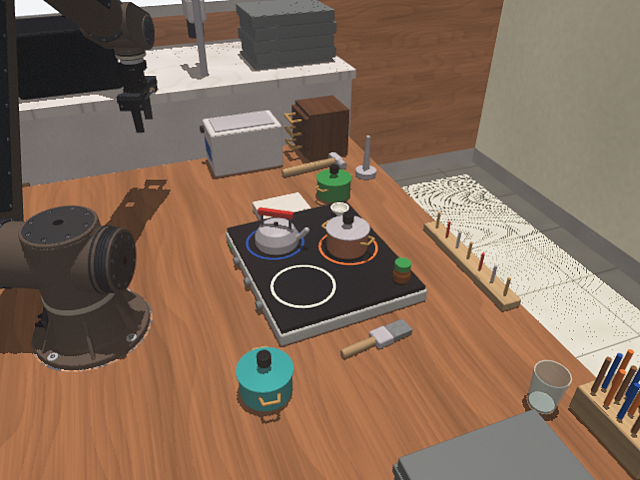

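The top view shows the blue ring at (280,281) with the kettle on it. Its red handle runs from (267,297) to (297,257) and its spout tip is at (306,243). The empty white ring is at (377,273). The pot is on the orange ring at (322,194), with its knob at (323,187) and its ears along the lower-left to upper-right diagonal. The side view agrees.

```bash
cat > vis.py <<'E'
import cv2,numpy as np
def ray(d,uv):
    K=np.array([[d["fx"],0,d["cx"]],[0,d["fy"],d["cy"]],[0,0,1]])
    n=cv2.undistortPoints(np.float64(uv).reshape(-1,1,2),K,np.array(d["dist"])).reshape(-1,2)
    E=np.array(d["extrinsics"]); return E[:3,3],np.c_[n,np.ones(len(n))]@E[:3,:3].T
def plane(d,uv,z):
    o,r=ray(d,uv); return o+r*((z-o[2])/r[:,2])[:,None]
def tri(d1,u1,d2,u2):
    o1,r1=ray(d1,[u1]);o2,r2=ray(d2,[u2])
    s=np.linalg.lstsq(np.c_[r1[0],-r2[0]],o2-o1,rcond=None)[0]
    a,b=o1+s[0]*r1[0],o2+s[1]*r2[0]; return (a+b)/2,np.linalg.norm(a-b)
def mask(d,name,roi):
    h,s,v=[c.astype(int) for c in cv2.split(cv2.cvtColor(d["frame"],cv2.COLOR_RGB2HSV))]
    m={"blue":(h>105)&(h<130)&(s>120)&(v>70),"orange":(h>5)&(h<18)&(s>170)&(v>130),
       "white":(s<60)&(v>150),"red":((h<6)|(h>174))&(s>150)&(v>90),"dark":(v<60)}[name]
    x0,y0,x1,y1=roi; k=np.zeros(m.shape,np.uint8); k[y0:y1,x0:x1]=m[y0:y1,x0:x1]
    n,l,st,c=cv2.connectedComponentsWithStats(k)
    return k if name in("blue","white","orange") else (l==1+np.argmax(st[1:,4])).astype(np.uint8)
def pts(m): return np.argwhere(m)[:,::-1].astype(float)
def circ(d,m,z=.045):
    p=plane(d,pts(m),z)[:,:2]
    for _ in range(4):
        x=np.linalg.lstsq(np.c_[2*p,np.ones(len(p))],(p**2).sum(1),rcond=None)[0]
        r=np.sqrt(x[2]+x[:2]@x[:2]); e=np.linalg.norm(p-x[:2],axis=1)-r
        p=p[abs(e)<max(.006,1.5*e.std())] if len(p)>50 else p
    return x[:2],r,len(p)
E
python3 - <<'E'
import pickle;from vis import *
T,S=[pickle.load(open(f+".pkl","rb")) for f in("top","side")]
R={"blue":((235,235,325,325),(240,215,315,265)),"white":((333,230,422,316),(265,260,342,312)),"orange":((278,150,366,238),(314,222,384,268))}
for n,(a,b) in R.items():
    print(n,*[(np.round(c,4),round(r,4),k) for c,r,k in(circ(T,mask(T,n,a)),circ(S,mask(S,n,b)))])
rt=mask(T,"red",(250,240,315,310)); rs=mask(S,"red",(245,195,310,230))
kt=mask(T,"dark",(312,175,336,198)); ks=mask(S,"dark",(338,205,360,228))
for n,a,b in(("handle",rt,rs),("knob",kt,ks)):
    print(n,a.sum(),b.sum(),tri(T,pts(a).mean(0),S,pts(b).mean(0)),plane(T,[pts(a).mean(0)],.139 if n=="handle" else .137))
p=plane(T,pts(rt),.139)[:,:2];q=p-p.mean(0);w,v=np.linalg.eigh(q.T@q);u=v[:,1];print("dir",u,np.degrees(np.arctan2(u[1],u[0])),"len",np.ptp(q@u),"mid",p.mean(0)+u*((q@u).max()+(q@u).min())/2)
print("knob minrect",cv2.minEnclosingCircle(pts(kt).astype(np.float32)),cv2.minEnclosingCircle(pts(ks).astype(np.float32)))
E
```

```text
blue (array([0.4607, 0.1082]), np.float64(0.073), 814) (array([0.4641, 0.112 ]), np.float64(0.0732), 218)
white (array([ 0.4705, -0.0816]), np.float64(0.0729), 904) (array([ 0.4742, -0.0781]), np.float64(0.0732), 439)
orange (array([0.6306, 0.0217]), np.float64(0.073), 768) (array([0.6342, 0.0253]), np.float64(0.0731), 209)
handle 348 243 (array([0.46512228, 0.100562  , 0.13961521]), np.float64(0.0031760881323985835)) [[0.46361295 0.10098004 0.139     ]]
knob 16 153 (array([0.62149827, 0.01796312, 0.14338295]), np.float64(0.015873630249969874)) [[0.61503327 0.02026011 0.137     ]]
dir [-0.82088727  0.57109027] 145.17371159035272 len 0.088755166854221 mid [0.46357875 0.10100588]
knob minrect ((323.5, 191.5), 4.527792930603027) ((349.2957458496094, 214.77659606933594), 9.781167984008789)
```

Run:
```python
from station import bot
import numpy as np,cv2
a=np.radians(145.2);q=[np.cos(a/2),np.sin(a/2),0,0]
x,y=.4651,.1006
for z in(.24,.121): print(bot.ik([x,y,z],q))
bot.move_pose([x,y,.20],q)
print(bot.servo_line([x,y,.121],rate=.12,threshold=10))
bot.sleep(.2)
d=bot.get_image("side");cv2.imwrite("pics/s1.png",cv2.resize(d["frame"][150:330,190:430,::-1],(720,540)))
o=bot.get_obs();print(o["time"],o["tcp_pos"],o["contact_force"],o["opening"])
```

```text
[ 7.40820890e-02  2.49473078e-01  1.87713129e+00 -4.44089210e-16
  1.01498829e+00 -8.89339658e-01]
[ 7.40820890e-02  4.16105062e-01  2.01881897e+00 -4.44089210e-16
  7.06668623e-01 -8.89339658e-01]
False
3.1417 [0.46533173 0.10062475 0.12152332] [-0.49955894  0.42691298 -0.82481631] 0.09486993687611613
```

View pics/s1.png

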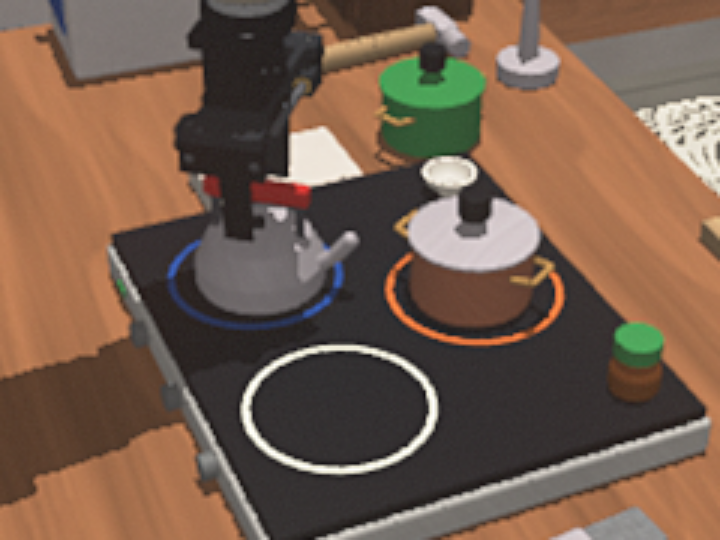

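Run:
```python
import pickle;from vis import *
T,S=[pickle.load(open(f+".pkl","rb")) for f in("top","side")]
for n,d,(x0,y0,x1,y1) in(("t",T,(308,172,340,204)),("s",S,(334,202,364,232))):
    v=d["frame"].max(2);c=v[y0:y1,x0:x1]
    m=np.zeros(v.shape,np.uint8);m[y0:y1,x0:x1]=c<90
    p=pts(m);print(n,len(p),p.mean(0),p.min(0),p.max(0));print(c[::2,::2])
```

```text
t 171 [323.4502924  187.40935673] [317. 180.] [330. 195.]
[[194 193 191 191 193 193 193 196 196 189 190 191 191 190 192 188]
 [195 192 194 191 191 192 195 194 195 194 188 188 192 188 193 190]
 [196 193 197 193 191 194 192 192 190 192 191 185 191 190 192 191]
 [200 199 194 196 193 188 173 165 151 170 186 189 189 191 193 193]
 [199 196 197 194 190 146 101  75  70  86 133 180 190 189 189 191]
 [195 198 201 196 163  91  67  67  65  61  76 150 189 188 190 191]
 [201 197 200 196 144  77  67  68  63  64  61 110 183 193 191 193]
 [202 199 201 195 129  78  69  71  71  65  65 104 181 193 192 191]
 [203 203 201 201 143  75  70  70  69  69  65  99 176 195 193 190]
 [208 207 204 201 148  65  71  70  71  70  60  81 165 193 197 193]
 [209 208 209 204 156  80  56  61  59  58  65 105 172 194 196 196]
 [207 211 210 211 192 132  84  63  57  71  92 145 189 197 196 198]
 [207 212 213 212 209 192 152 115 100 105 130 186 199 198 197 194]
 [208 210 212 213 215 209 204 191 157 158 186 197 198 197 199 195]
 [208 207 211 215 214 213 210 213 209 206 204 200 200 196 198 198]
 [210 210 207 211 215 212 212 210 210
[... 334 characters left out ...]
1 176]
 [210 240 233 226 225 246 228  69  49  48  83 171 173 181 179]
 [102 130 160 173 175  72  42  49  51  52  50  82 171 175 183]
 [ 37  95 130 119 102  47  53  54  55  54  47  43 106 177 177]
 [ 37 126 163 184 159  44  53  57  55  46 140 145  91  99 174]
 [208 203 198 201 155  39  45  44  44  34 180 203 206 168 170]
 [197 197 197 199 153  36  46  47  44  31 174 197 199 201 204]
 [197 198 199 202 193  27  43  44  39  58 198 199 200 203 205]
 [198 198 201 200 190  87  71  70  71 179 202 201 202 205 201]
 [200 201 197 206  80  96 101 105  99 173 202 206 203 198 198]
 [201 197 200 206 186  84  91  90 138 189 208 201 199 202 202]
 [198 200 202 201 201 206 208 210 207 206 201 201 203 201 204]]
```

The fingers straddle the red bar at about (235,205) in the crop, clear of the body. The pot's knob is at (323.5,187.4) in the top view and about (348.5,217) in the side view.

Run:
```python
from station import bot
import numpy as np,cv2,pickle;from vis import *
T,S=[pickle.load(open(f+".pkl","rb")) for f in("top","side")]
print("knob",tri(T,(323.45,187.4),S,(348.5,216.5)),plane(T,[(323.45,187.4)],.142))
def st(n):
    o=bot.get_obs();print(n,round(o["time"],2),np.round(o["tcp_pos"],4),np.round(o["contact_force"],1),np.round(o["moment"],2),round(o["opening"],4),o["grasp_force"])
bot.grasp(12);st("grip")
bot.servo_line([.4668,.06,.1215],rate=.06);st("part")
bot.servo_line([.4724,-.0799,.1215],rate=.08);bot.sleep(.3);st("end")
for n in("top","side"):
    d=bot.get_image(n);pickle.dump(d,open(n+"2.pkl","wb"))
cv2.imwrite("pics/s2.png",cv2.resize(d["frame"][150:330,190:430,::-1],(720,540)))
```

```text
knob (array([0.62632741, 0.01906272, 0.14077182]), np.float64(0.005864692394435195)) [[0.62322769 0.01999378 0.142     ]]
grip 4.37 [0.4652 0.1006 0.121 ] [ 0.8  1.5 -0.1] [ 0.14 -0.13  0.03] 0.0147 11.999835222959518
part 5.19 [0.4668 0.06   0.1215] [-0.4  0.2 -5.6] [ 0.03  0.05 -0.02] 0.0151 11.999668926000595
end 7.39 [ 0.4724 -0.0798  0.1215] [-0.5  0.5 -4.1] [-0.03 -0.02 -0.01] 0.0149 11.999668926000595
```

View pics/s2.png

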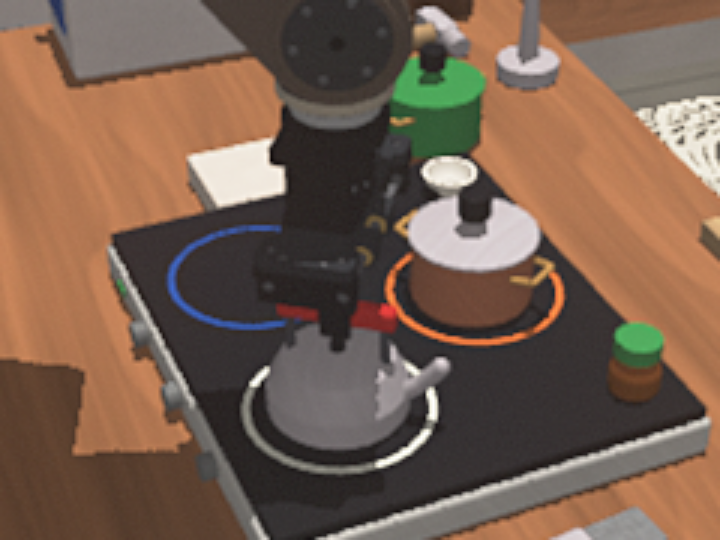

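The kettle is upright inside the white ring, with its base around (335,430) in the crop and the ring edges visible all round. The pads carry part of its weight, so I'll ease down before opening, then go to the pot.

```bash
cat >> vis.py <<'E'
def st(bot,n):
    o=bot.get_obs();print(n,round(o["time"],2),np.round(o["tcp_pos"],4),np.round(o["contact_force"],1),np.round(o["moment"],2),round(o["opening"],4),round(o["grasp_force"],1))
E
python3 - <<'E'
from station import bot
from vis import *
import pickle
bot.servo_line([.4724,-.0799,.1203],rate=.01);st(bot,"low")
bot.open();st(bot,"open")
bot.servo_line([.4724,-.0799,.21],rate=.12)
x,y=.6255,.0195
for deg in(145.2,):
    a=np.radians(deg);q=[np.cos(a/2),np.sin(a/2),0,0]
bot.move_pose([x,y,.21],q)
for n in("top","side"): pickle.dump(bot.get_image(n),open(n+"3.pkl","wb"))
print(bot.servo_line([x,y,.120],rate=.1,threshold=10));bot.sleep(.2);st(bot,"at pot")
d=bot.get_image("side");cv2.imwrite("pics/s3.png",cv2.resize(d["frame"][150:330,190:430,::-1],(720,540)))
S=d;w=mask(S,"white",(265,260,342,312));print(circ(S,w))
E
```

```text
low 7.76 [ 0.4726 -0.08    0.1208] [-2.4  0.1  4.5] [0.03 0.39 0.  ] 0.0147 12.0
open 9.11 [ 0.4724 -0.0799  0.1203] [ 0.9  0.2 -0.3] [-0.04 -0.01 -0.01] 0.095 0.0
False
at pot 12.12 [0.6257 0.0195 0.1206] [-1.1 -0.2  1.2] [-0.05 -0.01  0.03] 0.0953 0.0
(array([ 0.47612781, -0.08579356]), np.float64(0.06363269347976264), 551)
```

View pics/s3.png

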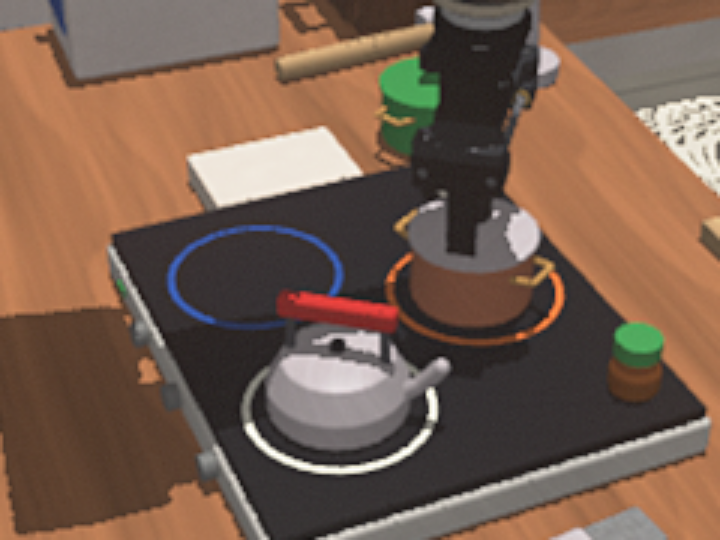

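The kettle stands free and upright in the white ring, around (335,400). The fingers are around the pot's knob at about (465,230), above the lid.

Run:
```python
from station import bot
from vis import *
import pickle
bot.grasp(12);st(bot,"grip")
z=.1202
bot.servo_line([.60,.0331,z],rate=.05);st(bot,"part")
bot.servo_line([.4624,.1101,z],rate=.08);bot.sleep(.3);st(bot,"end")
d=bot.get_image("side");cv2.imwrite("pics/s4.png",cv2.resize(d["frame"][150:330,190:430,::-1],(720,540)))
```

```text
grip 13.23 [0.6257 0.0196 0.1201] [ 1.3  1.4 -0.7] [ 0.23 -0.21 -0.02] 0.028 12.0
part 13.96 [0.5996 0.0333 0.1201] [-1.4  1.1 -1.7] [0.1  0.26 0.02] 0.0279 12.0
end 16.38 [0.4624 0.1101 0.1202] [-1.1  0.6 -5.2] [-0.02  0.05  0.03] 0.0275 12.0
```

View pics/s4.png

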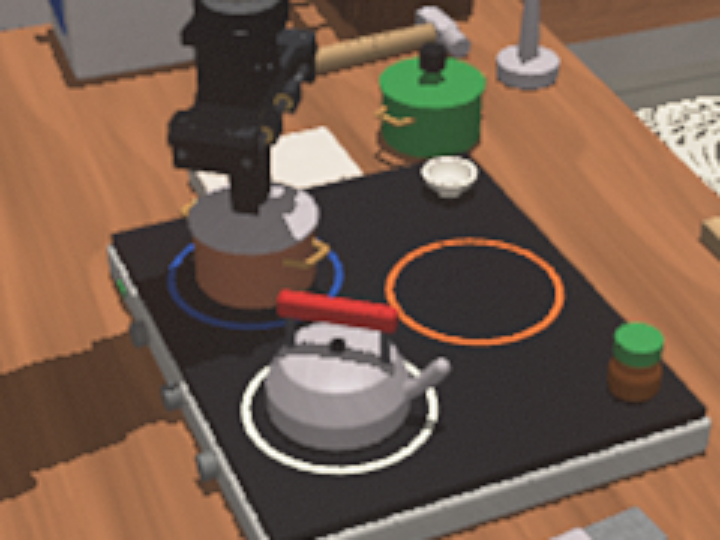

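The pot stands in the blue ring, with its base around (255,290) in the crop and ring edges visible on both sides. Now I'll release, retreat and check from above.

Run:
```python
from station import bot
from vis import *
bot.servo_line([.4624,.1101,.1195],rate=.01);st(bot,"low")
bot.open()
bot.servo_line([.4624,.1101,.23],rate=.12)
bot.goto_joints([1.122,.491,1.559,0,1.092,-.106]);st(bot,"park")
T=bot.get_image("top");S=bot.get_image("side")
cv2.imwrite("pics/t5.png",cv2.resize(T["frame"][130:350,200:450,::-1],(681,600)))
cv2.imwrite("pics/s5.png",cv2.resize(S["frame"][150:330,190:430,::-1],(720,540)))
m=np.zeros((480,640),np.uint8);m[245:310,260:305]=T["frame"].max(2)[245:310,260:305]<90
n,l,s,c=cv2.connectedComponentsWithStats(m)
h=mask(T,"red",(335,230,420,315));
print("handle",plane(T,[pts(h).mean(0)],.139),"white ring .4705 -.0816")
for i in range(1,n):
    if s[i,4]>60: print("dark",s[i],plane(T,[c[i]],.142),"blue ring .4607 .1082")
```

```text
low 16.68 [0.4625 0.1101 0.12  ] [-3.6 -0.5  5.2] [-0.18  0.48 -0.06] 0.0276 12.0
park 20.9 [0.2112 0.588  0.2147] [-0.3 -1.5  0.3] [-0.02 -0.   -0.02] 0.0951 0.0
handle [[ 0.47018363 -0.08102382  0.139     ]] white ring .4705 -.0816
dark [270 272  15  14 153] [[0.46061772 0.10729217 0.142     ]] blue ring .4607 .1082
dark [286 295  19  15 103] [[0.41353557 0.07068369 0.142     ]] blue ring .4607 .1082
```

View pics/t5.png

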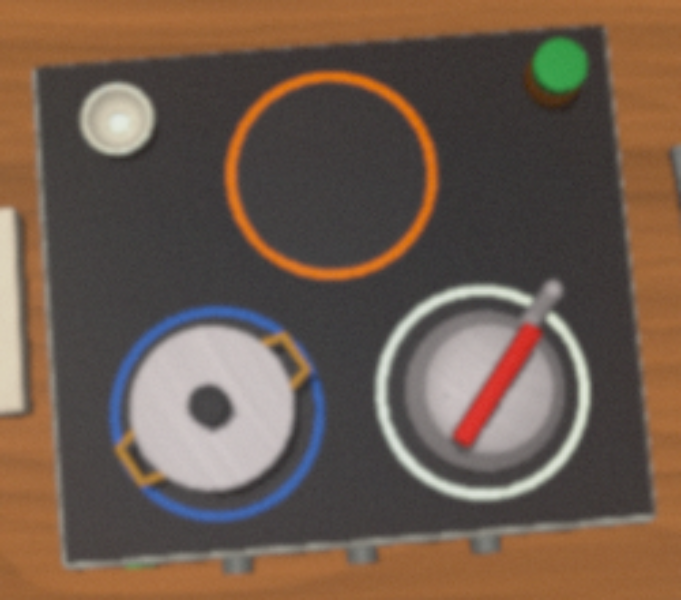

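View pics/s5.png

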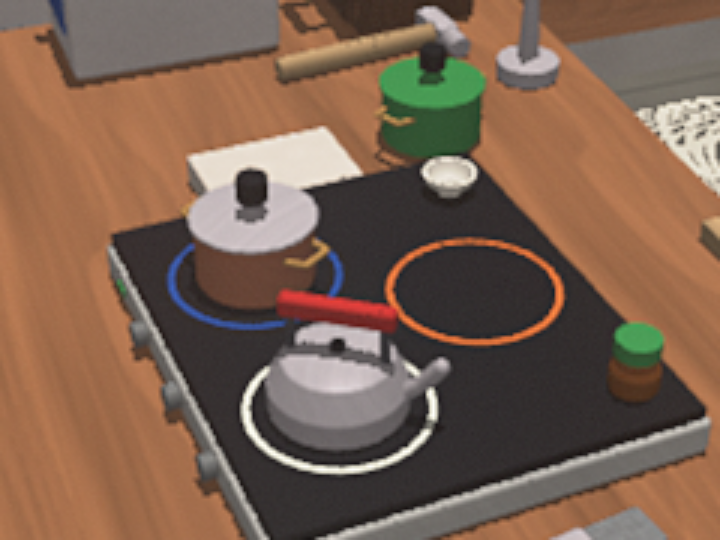

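Both stand upright and centred to about 1 mm: the pot in the blue ring at (210,407), and the kettle in the white ring at (485,390), in the top crop. The bystanders in view have not moved.

```bash
python3 -c "
from station import bot
print(bot.job_done())"
```

```text
the job is handed in; nothing more can be done
None
```

The job is handed in at about 21 s: the kettle is in the white ring and the pot in the blue ring, both upright and centred to about 1 mm, though the wrist force suggests the pads carried some of each one's weight while sliding.

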